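Ready the vial impact tester

TASK

Get the vial impact tester ready for a shot: draw the sprung striker arm back past its catch, ease it forward until the hook holds it, and let go without letting it snap forward at any time. Then stand the small capped vial upright on the round spot in front of the anvil block, and slide the splinter guard fully home beside it. The striker must stay cocked throughout, and the other things on the bench stay where they are.

Things in the scene. Friction and masses are not known exactly. Their poses are not given: they have to be found in the camera images.
- tester: impact tester fixed to the bench: grey painted plate 270 x 245 x 12 mm (its own x from -160 to 110 mm, y from -157.5 to 87.5 mm) with a dark pivot post, striker arm, catch, anvil block and guard. Origin on the bench at the plate's underside; x points away from the robot when unturned, y to the left, z up
- striker_pivot (a point): point on the striker arm's upright turning axis, 50 mm above the bench; tester frame x 30, y 0 mm. At joint value q the arm points from here along tester-frame angle -pi/2 - q. Relaxed, its hammer head (26 mm diameter, 40 mm long, under the knob) stands in the vial's way
- striker_knob (a point): centre of the top of the upright dark round knob on the striker arm: 14 mm diameter, it stands clear for 38 mm above the arm (arm top 64 mm, knob top 106 mm above the bench), 105 mm from the turning axis. Hold it from above; it keeps to a circle about striker_pivot
- striker (a joint): turn of the sprung striker arm in rad: 0 = relaxed (arm along the tester's -y), grows as it is drawn back clockwise seen from above, stop at 1.42. Needs about 2 N at the knob at 0, 6.5 N near the catch. Eased forward onto the hook it rests at 1.22. Let go unhooked, or more than about 0.05 rad behind the hook, it snaps forward
- catch (a joint): turn of the light sprung catch lever in rad: 0 = hooking place, up to 0.4 = lifted outward. The pin under the arm's tip lifts it from about striker 1.04 on, and at about 1.25 it snaps in behind the pin by itself. About 0.1 frees a cocked striker; its spring gives only about 0.4 N at the hook
- catch_hook (a point): the hook's holding face on the catch lever, 40 mm above the bench; the lever's top is 46 mm above the bench
- trigger_tab (a point): small upright tab (14 x 5 mm, top 54 mm above the bench) at the catch lever's far end from the hook; a touch on it fires a cocked striker
- anvil_spot (a point): centre of the dark round spot, 36 mm diameter, on the plate's top 12 mm above the bench (tester frame x 58, y -105 mm): the vial's place. The anvil block starts 14 mm beyond it in the tester's +x, is 56 mm wide along y and its top is 40 mm above the bench. Keep fingers to the vial's two sides along the tester's y
- vial: specimen: capped vial 22 mm diameter, 43 mm high, about 30 g, the smallest upright thing on the bench, standing to the left of the tester. Origin at the centre of its underside, z up
- guard (a joint): travel of the splinter guard along its rail in m: 0 = fully open, 0.14 = fully home at its stop, beside the vial. It grows toward the tester's +x; about 1.5 N of friction, it stays where it is left
- guard_knob (a point): point on the axis of the guard's upright dark round knob, 2 mm below its top (top 112 mm above the bench): 14 mm diameter, it stands clear for 29 mm above the guard's top rail (83 mm above the bench). Moves with the guard along the tester's x
- bottle: bystander: brown bottle with a pale cap, 43 mm diameter, 82 mm high, origin under its centre
- crucible: bystander: open white crucible 50 mm diameter, 37 mm high, origin under its centre
- timer: bystander: flat bench timer 66 x 62 x 18 mm, origin under its centre

How it is judged:
By the outcome, as a careful person would: the job done as asked, in the order asked, and still so for the second after the job is handed in, with the robot touching nothing.
It also fails if it takes over 72 s, if anything falls off the work surface, if the arm or the gripper's body presses on something with over 40 N, if the wrist force passes 120 N, or if a joint passes its speed limit or range.

ROBOT

A 7-joint arm with a two-finger parallel gripper is mounted at the origin on a cart in front of the work surface, level with it; the furniture and walls round the work are solid. World frame = base frame: x ahead of the robot, y to its left, z up, the work surface at z = 0. Lengths are in m, angles in degrees, forces in N, time in s.
With the tool pointing down it reaches from about 0.4 to 0.85 m from the base axis. Payload 10.4 kg.
Tool frame: the origin (TCP) lies on the centre line of the jaws, within the pads' length; the fingertips stand 25 mm ahead of it and the grasp point (between the pads) lies 6 mm ahead of it; y points along the fingers, x is the direction in which the jaws open and shut, and the axes are right-handed (so a half turn about y gives the same grasp; the last joint's range is limited). The gripper opens to 87 mm and grips with 3 to 60 N. Pads are 19 mm wide; open, the fingers measure 117 mm over their backs; the gripper's body (75 mm by 190 mm) begins 51 mm behind the grasp point.
Start: joints at [-75.035, 19.034, -3.707, 83.658, 1.238, 77.344, -5.071], TCP at [0.175, 0.6, 0.248] pointing down, gripper open.
Joint ranges: [-148.97, 148.97], [-28.65, 121.19], [-84.17, 76.75], [9.2, 138.47], [-72.65, 252.65], [3.7, 117.97], [-149.18, 149.18]. Speed limits (degrees/s): [127.2, 127.2, 159.86, 159.86, 180, 180, 180].

INTERFACE

Orientations are given as [roll, pitch, yaw] about the fixed x, y, z axes, in that order (R = Rz(yaw) Ry(pitch) Rx(roll)).
In Python, from station import robot, cams, ticket, spotter gives the robot as it stands.
- The arm moves only by the tool arm_command, never from a script. Its argument "rows" is one flat list of numbers, 5 for each row, row after row: the finger opening in m, from 0 to 0.087, then the shift along the world's x, y, z in m, then the turn about the world's z in rad. In form: [jaw, x, y, z, roll, jaw, x, y, z, roll, ...]. A call has 1 to 12 rows; each row is the pose to reach, as a shift and turn from the pose measured when the call began; what a row does not reach only later rows make up. A row lasts 1/12 s, in which the tool goes at most 41.7 mm and 7.16 degrees, less where a joint would pass 70% of its speed; a pose out of reach is approached as far as the arm can. A call with a gripper value outside its range is refused whole. The fingers move at their own pace and stop on an object; "squeeze" is the grip in N (left out, the last holds). Time passes only in rows, so rows that repeat a pose let the fingers close. It gives the time, the measured TCP pose, the force and the opening at its end, in the units of the state.
- robot.read_state(): the state, without advancing time (a new reading comes with each control period).
- cams.snapshot(name): name is "scene" or "side" or "wrist"; returns the picture (480x640x3 uint8, red, green, blue); there is no depth.
- cams.get_calibration(name): a dict with "vfov" (degrees; the focal length in pixels is half the picture's height over the tangent of half this angle, whatever the lens; pixels are square), "cx", "cy" (the principal point, pixels), "k1" (the pictures are not rectified: a ray, as slopes to the right and down, at radius r is drawn at 1 + k1 r^2 times it, then the intrinsics apply), "R" (3x3) and "t" (3): a world point X has camera coordinates R X + t; the wrist camera has in their place "tool_from_camera" (4x4, takes a point from camera to tool coordinates, whose origin is the TCP and whose axes are the tool frame's). Camera axes: x right, y down, z forward; pixel columns grow to the right and rows downward; lengths in m; the calibration is good to about 2 mm. A picture is of the moment at which its call begins: read the wrist's pose just before it. get_calibration takes no time and is no camera call.
- ticket.hand_in(): hands the job in, once; it reports no verdict.
Trained networks look in the newest picture that a camera, given by its name, has taken for a name from the list of things; names that differ only in an ending like _2 or _b are one class to them, and where a whole thing is asked for, a point or a joint stands for the part that bears it (a point fixed in the world has none). Each returns a list of dicts, best first, with "confidence" (0 to 1); they miss things now and then, are a little off and sometimes report something else, mostly with a low value. They report only what shows in the picture. A call takes as long as a camera call.
- spotter.regions_of(target, camera): "region" (480x640 bool, what is visible of it) and "point" ([row, column] in pixels, amid what is visible of it).
The state is a dict: "t": time; "qpos": joint angles; "dq": joint speeds; "joint_efforts": joint torques, N m; "eef_pos": TCP position; "tcp_rot": TCP orientation; "ft_force": force on the tool from outside, world axes, zero at the start; "torque": the same for the moment, N m; "opening": finger opening in m.
Only numpy, scipy, OpenCV 4.12 (cv2) and the standard library are available. Lean on these libraries where they do the work, as an engineer would, in place of code of your own. Each camera call takes 0.05 s, during which the arm holds its last target. There are 200 camera calls.

## Working session

There is one attempt and no reset: what is moved stays moved. The work goes in short steps, Python scripts to look and compute and a tool call to move; the robot and the scene stay as the last step left them, time stands still between calls to the robot, and variables do not carry over. Pictures are saved under pics/ and viewed, about 8 in all and at most 12, crops included, and the job is handed in when it is done.

Besides the shell and the picture viewer there is one more tool, called after "Emit:" as a command line: name --argument value ..., lists and objects as JSON in quotes. arm_command: Moves the arm, as the interface text tells. Its arguments: {"type":"object","properties":{"rows":{"type":"array"},"squeeze":{"type":"number"}},"required":["rows"]}

```bash
ls; mkdir -p pics; cat > h.py <<'E'
import numpy as np, cv2
from station import robot, cams, ticket, spotter
from scipy.spatial.transform import Rotation as Ro
def cal(n):
    c=cams.get_calibration(n); f=240/np.tan(np.radians(c["vfov"])/2)
    if n=="wrist":
        s=robot.read_state(); T=np.eye(4); T[:3,:3]=Ro.from_euler('xyz',s["tcp_rot"],degrees=True).as_matrix(); T[:3,3]=s["eef_pos"]
        M=np.linalg.inv(T@np.array(c["tool_from_camera"])); R,t=M[:3,:3],M[:3,3]
    else: R,t=np.array(c["R"]),np.array(c["t"])
    return dict(f=f,cx=c["cx"],cy=c["cy"],k=c["k1"],R=R,t=t)
def proj(c,X):
    p=(c["R"]@np.atleast_2d(X).T).T+c["t"]; a=p[:,:2]/p[:,2:]; a=a*(1+c["k"]*(a**2).sum(1,keepdims=True))
    return a*c["f"]+[c["cx"],c["cy"]]   # (col,row)
def ray(c,uv):
    d=(np.array(uv,float)-[c["cx"],c["cy"]])/c["f"]; a=d.copy()
    for _ in range(20): a=d/(1+c["k"]*(a@a))
    return -c["R"].T@c["t"], c["R"].T@np.array([a[0],a[1],1])
def at_z(c,uv,z):
    o,d=ray(c,uv); return o+d*(z-o[2])/d[2]
def snap(n,fn=None):
    c=cal(n); im=cams.snapshot(n)
    if fn: cv2.imwrite("pics/"+fn,im[:,:,::-1])
    return c,im
E
python3 - <<'E'
from h import *
print(robot.read_state())
for n in ["scene","side","wrist"]:
    c,im=snap(n,n+"0.png"); print(n,c["f"],-c["R"].T@c["t"],c["R"][2])
    for k in ["tester","striker_knob","guard_knob","vial","trigger_tab","catch_hook","bottle","crucible","timer"]:
        r=spotter.regions_of(k,n)
        for q in r[:2]: 
            m=q["region"];ys,xs=np.where(m); print(k,round(q["confidence"],2),np.round(q["point"]),xs.min(),xs.max(),ys.min(),ys.max(),m.sum())
E
```

```text
pics
{'t': 0.0, 'qpos': array([-75.03614248,  19.07253791,  -3.70624005,  83.70708796,
         1.23667256,  77.34134753,  -5.06984126]), 'dq': array([ 0.0570574 ,  0.07878219, -0.08845355, -0.03167629, -0.04215498,
        0.04690818,  0.01021737]), 'joint_efforts': array([ 1.77066886e-04, -6.23243308e+01,  2.48804240e-02, -3.89903712e+01,
       -6.14194083e-02,  3.94167029e-02,  1.33797616e-04]), 'eef_pos': array([0.17489336, 0.59966606, 0.2467387 ]), 'tcp_rot': array([-9.00030885e+01,  8.11122884e-02,  7.37423664e+01]), 'ft_force': array([ 0.69088977, -0.50873461,  0.72554498]), 'torque': array([ 5.93304063e-03,  6.16933029e-06, -2.74141839e-02]), 'opening': 0.08692095387105113}
scene 435.72560232125915 [-0.01978855 -0.53333797  0.50471152] [ 0.64439602  0.62193888 -0.444911  ]
tester 0.56 [345. 374.] 277 477 284 413 14186
striker_knob 0.64 [312. 418.] 376 446 285 343 1328
striker_knob 0.31 [362. 392.] 366 425 333 395 2307
guard_knob 0.83 [361. 393.] 365 426 332 395 2327
vial 0.54 [280. 228.] 226 236 270 288 174
vial 0.53 [255. 225.] 217 236 235 270 530
trigger_tab 0.9 [335. 331.
[... 342 characters left out ...]
5  1.3305208 ] [ 0.29633891  0.34612925 -0.89015605]
tester 0.89 [335. 345.] 270 425 262 406 12501
striker_knob 0.81 [326. 378.] 355 397 291 354 770
guard_knob 0.76 [376. 349.] 327 375 362 396 674
vial 0.7 [245. 230.] 227 237 237 251 124
trigger_tab 0.87 [337. 307.] 288 329 314 359 379
trigger_tab 0.15 [208. 224.] 217 237 194 221 429
catch_hook 0.76 [335. 307.] 289 329 315 358 287
bottle 0.63 [208. 223.] 218 236 194 221 392
bottle 0.44 [338. 311.] 289 330 314 359 344
crucible 0.87 [195. 187.] 178 197 185 205 315
timer 0.79 [211. 403.] 386 419 199 228 647
timer 0.54 [210. 224.] 218 236 195 221 400
wrist 351.2972262183259 [0.10307713 0.62266396 0.38418355] [ 0.26770528 -0.07824315 -0.96031864]
```

```bash
python3 - <<'E'
import cv2
a=cv2.imread('pics/scene0.png')[225:425,165:485]; b=cv2.imread('pics/side0.png')[180:410,165:435]
cv2.imwrite('pics/sc.png',cv2.resize(a,(800,500),interpolation=3)); cv2.imwrite('pics/si.png',cv2.resize(b,None,fx=2.6,fy=2.6,interpolation=3))
E
```

```text
(no output)
```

View pics/sc.png

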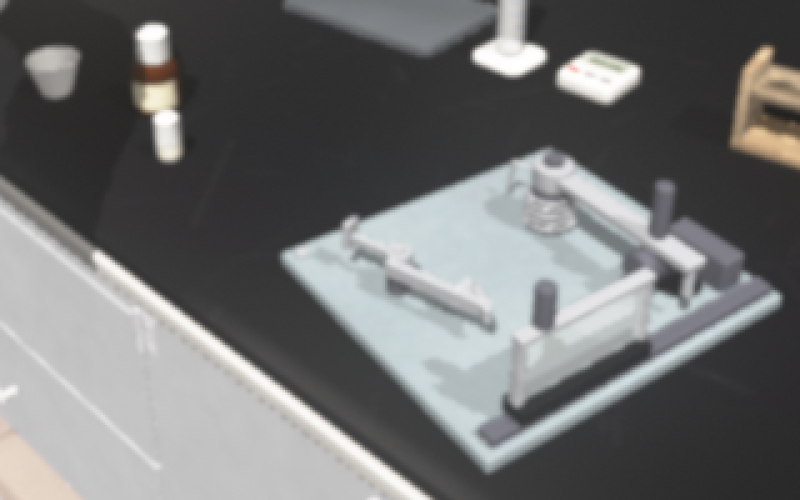

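View pics/si.png

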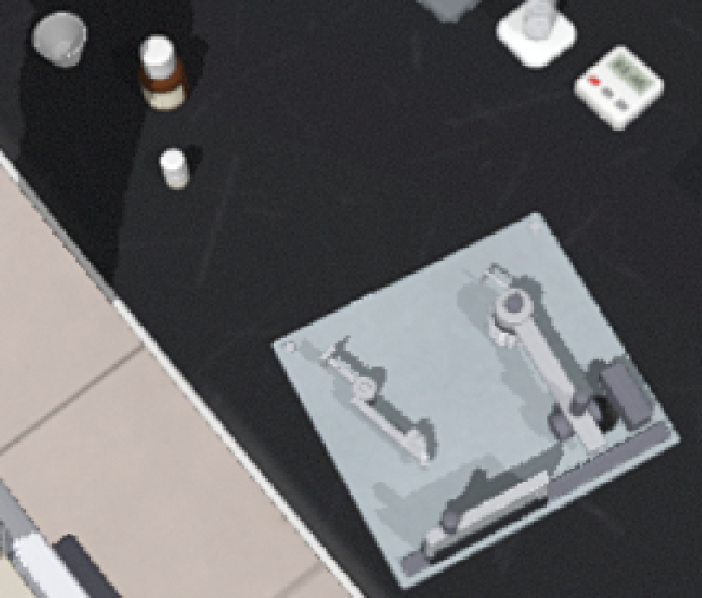

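```bash
cat > fit.py <<'E'
from h import *
from scipy.optimize import least_squares
S={'side':lambda p:np.array(p)/2.6+[165,180],'scene':lambda p:np.array(p)/2.5+[165,225]}
C={n:cal(n) for n in S}
L=np.array([[-.16,.0875,.012],[.11,.0875,.012],[.11,-.1575,.012],[-.16,-.1575,.012],[.03,-.105,.106]])
O={'side':[[273,345],[539,212],[680,440],[405,588],[580,400]],'scene':[[282,258],[548,150],[780,297],[490,470],[664,185]]}
def W(p,X): return np.column_stack([np.atleast_2d(X)@np.array([[np.cos(p[2]),np.sin(p[2]),0],[-np.sin(p[2]),np.cos(p[2]),0],[0,0,1]])])+[p[0],p[1],0]
def res(p,ns=('side','scene')): return np.concatenate([(proj(C[n],W(p,L))-S[n](O[n])).ravel() for n in ns])
for ns in [('side',),('scene',),('side','scene')]:
    r=least_squares(res,[.5,-.1,0],args=(ns,)); print(ns,r.x,np.degrees(r.x[2]),np.round(r.fun.reshape(-1,2),1).tolist())
p=r.x; np.save('p.npy',p)
print('pivot',W(p,[.03,0,.05]),'knob0',W(p,[.03,-.105,.106]),'spot',W(p,[.058,-.105,.012]))
def tri(a,b):
    os,ds=zip(*[ray(C['side'],S['side'](a)),ray(C['scene'],S['scene'](b))]); A=sum(np.eye(3)-np.outer(d,d)/(d@d) for d in ds); B=sum((np.eye(3)-np.outer(d,d)/(d@d))@o for o,d in zip(os,ds)); return np.linalg.solve(A,B)
g=tri([449,514],[545,286]); print('gknob',g, 'local',W([0,0,-p[2]],[g-[p[0],p[1],0]]))
print('vialtop',tri([173,155],[167,116]),at_z(C['side'],S['side']([173,155]),.043),at_z(C['scene'],S['scene']([167,116]),.043))
print('vialtop z fix bottle',tri([157,45],[152,31]))
E
python3 fit.py
```

```text
('side',) [ 0.54189839 -0.14176633 -0.20865457] -11.955026509522208 [[-0.9, -0.5], [-0.1, -0.0], [0.7, 0.3], [-0.7, 1.0], [0.9, -1.0]]
('scene',) [ 0.54021245 -0.14089559 -0.19627989] -11.246009533844035 [[-2.2, -0.7], [-0.5, -0.8], [1.8, -0.1], [-0.0, -0.4], [0.7, 0.6]]
('side', 'scene') [ 0.54101459 -0.14121597 -0.20191623] -11.5689475694334 [[-1.4, 0.1], [-0.9, -0.1], [0.5, -0.1], [-0.5, 1.3], [0.7, -1.2], [-1.8, -1.2], [0.2, -0.9], [2.2, 0.1], [-0.4, -0.7], [1.0, 0.6]]
pivot [[ 0.57040511 -0.14723238  0.05      ]] knob0 [[ 0.54934768 -0.2500992   0.106     ]] spot [[ 0.57677883 -0.25571452  0.012     ]]
gknob [ 0.40571758 -0.25514546  0.10882528] local [[-0.10970011 -0.13874832  0.10882528]]
vialtop [0.4428496  0.1669276  0.03869378] [0.44137951 0.16532671 0.043     ] [0.43906266 0.15984392 0.043     ]
vialtop z fix bottle [0.48996123 0.24849022 0.07731465]
```

Emit:
arm_command --rows '[0.05,0.245,-0.4,0.05,-0.74,0.05,0.245,-0.4,0.05,-0.74,0.05,0.245,-0.4,0.05,-0.74,0.05,0.245,-0.4,0.05,-0.74,0.05,0.245,-0.4,0.05,-0.74,0.05,0.245,-0.4,0.05,-0.74,0.05,0.245,-0.4,0.05,-0.74,0.05,0.245,-0.4,0.05,-0.74,0.05,0.245,-0.4,0.05,-0.74,0.05,0.245,-0.4,0.05,-0.74,0.05,0.245,-0.4,0.05,-0.74,0.05,0.245,-0.4,0.05,-0.74]' --squeeze 30

```text
t: 2.5
eef_pos: [0.423, 0.1942, 0.2987]
tcp_rot: [-90.0, -0.1, 30.9]
ft_force: [0.4, -0.4, 0.1]
opening: 0.05
```

Emit:
arm_command --rows '[0.05,0.077,-0.385,0.05,-0.74,0.05,0.077,-0.385,0.05,-0.74,0.05,0.077,-0.385,0.05,-0.74,0.05,0.077,-0.385,0.05,-0.74,0.05,0.077,-0.385,0.05,-0.74,0.05,0.077,-0.385,0.05,-0.74,0.05,0.077,-0.385,0.05,-0.74,0.05,0.077,-0.385,0.05,-0.74,0.05,0.077,-0.385,0.05,-0.74,0.05,0.077,-0.385,0.05,-0.74,0.05,0.077,-0.385,0.05,-0.74]'

```text
t: 3.42
eef_pos: [0.4994, -0.197, 0.3497]
tcp_rot: [-90.2, -0.2, -11.9]
ft_force: [0.5, -0.7, 0.4]
opening: 0.0499
```

```bash
python3 - <<'E'
from h import *
s=robot.read_state(); print(s['eef_pos'],s['tcp_rot'],s['qpos'])
c,im=snap('wrist','w1.png'); p=np.load('p.npy')
np.savez('w1.npz',**c)
from scipy.spatial.transform import Rotation as Ro
L=np.array([[-.16,.0875,.012],[.11,.0875,.012],[.11,-.1575,.012],[-.16,-.1575,.012],[.03,-.105,.106],[-.11,-.1387,.112]])
W=Ro.from_euler('z',p[2]).apply(L)+[p[0],p[1],0]; print(proj(c,W).round())
E
```

```text
[ 0.49944351 -0.19700798  0.34965982] [-90.19201575  -0.22400508 -11.89987227] [-26.7645083    5.71309767  47.49553171  89.62437064  -4.06126411
  86.26692854   8.93541235]
[[214.  74.]
 [432.  73.]
 [418. 259.]
 [230. 261.]
 [373. 245.]
 [250. 275.]]
```

View pics/w1.png

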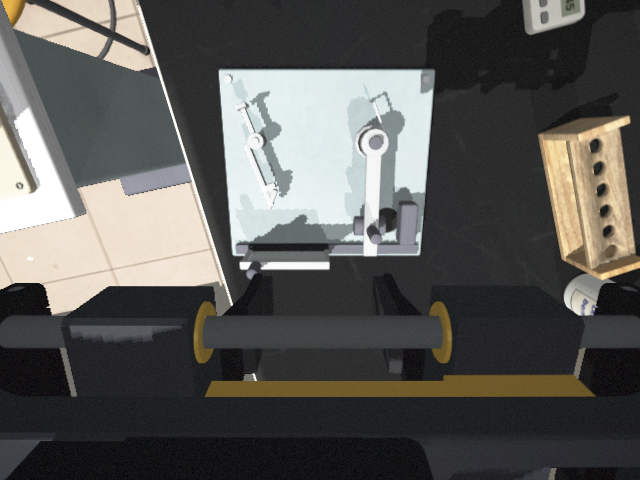

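```bash
cat > fit2.py <<'E'
from h import *
from scipy.optimize import least_squares
C={n:cal(n) for n in ['side','scene']}; C['wrist']=dict(np.load('w1.npz'))
F={'side':'side0','scene':'scene0','wrist':'w1'}
ini={'side':[[270,312.7],[370,261.5],[426.5,349.2],[320.8,406.2]],'scene':[[277.8,328.2],[384.2,285],[477,343.8],[361,413]],'wrist':[[219,69],[435,70],[421,256],[232,254]]}
O={}
def edge(g,a,b):
    # fit a line to strongest gradient points across segment a-b
    a,b=np.array(a,float),np.array(b,float); d=(b-a)/np.linalg.norm(b-a); nrm=np.array([-d[1],d[0]]); pts=[]
    for s in np.linspace(.08,.92,60):
        q=a+(b-a)*s; ts=np.arange(-5,5.01,.25); xy=q+ts[:,None]*nrm
        v=cv2.remap(g,xy[:,0].astype('f4')[None],xy[:,1].astype('f4')[None],1)[0]; gr=np.abs(np.gradient(v)); i=gr.argmax()
        if gr[i]>4: pts.append(xy[i])
    pts=np.array(pts,'f4'); l=cv2.fitLine(pts,cv2.DIST_HUBER,0,.01,.01).ravel(); return l
for n in F:
    g=cv2.GaussianBlur(cv2.imread(f'pics/{F[n]}.png'),(0,0),.8).max(2).astype('f4')
    c=ini[n]; ls=[edge(g,c[i],c[(i+1)%4]) for i in range(4)]
    O[n]=[]
    for i in range(4):
        l,m=ls[i-1],ls[i]; t=np.linalg.solve(np.array([l[:2],-m[:2]]).T,m[2:]-l[2:]); O[n].append(l[2:]+t[0]*l[:2])
    O[n]=np.array(O[n]); print(n,O[n].round(1).tolist())
L=np.array([[-.16,.0875,.012],[.11,.0875,.012],[.11,-.1575,.012],[-.16,-.1575,.012]])
def W(p,X):
    return Ro.from_euler('z',p[2]).apply(X)+[p[0],p[1],0]
def res(p,ns): return np.concatenate([(proj(C[n],W(p,L))-O[n]).ravel() for n in ns])
for ns in [('side',),('scene',),('wrist',),('side','scene'),('side','scene','wrist')]:
    r=least_squares(res,[.5,-.1,0],args=(ns,),loss='soft_l1'); print(ns,r.x[:2].round(4),np.degrees(r.x[2]).round(2),np.round(r.fun.reshape(-1,2),1).tolist())
np.save('p.npy',r.x)
im=cv2.imread('pics/w1.png')[190:290,215:440]
cv2.imwrite('pics/w1c.png',cv2.resize(im,None,fx=3.5,fy=3.5,interpolation=cv2.INTER_CUBIC))
E
python3 fit2.py
```

```text
side [[268.3999938964844, 311.6000061035156], [371.5, 260.79998779296875], [427.1000061035156, 349.5], [318.79998779296875, 405.5]]
scene [[274.3999938964844, 326.29998779296875], [385.0, 283.1000061035156], [479.3999938964844, 345.1000061035156], [359.79998779296875, 414.0]]
wrist [[218.0, 68.0999984741211], [434.79998779296875, 68.9000015258789], [419.70001220703125, 257.5], [231.39999389648438, 248.60000610351562]]
('side',) [ 0.5419 -0.1394] -12.17 [[0.1, -0.4], [0.3, 0.1], [-0.7, -0.4], [0.2, 0.8]]
('scene',) [ 0.5392 -0.1422] -11.91 [[1.2, 1.1], [-0.3, 1.6], [-0.1, -0.1], [-0.3, -0.7]]
('wrist',) [ 0.5462 -0.1363] -12.21 [[-0.5, -0.4], [1.4, 0.3], [0.1, -1.1], [-0.6, 7.0]]
('side', 'scene') [ 0.5412 -0.1407] -12.04 [[0.2, 0.3], [0.3, 0.6], [-0.5, 0.0], [0.5, 1.5], [1.5, 0.1], [-0.2, 1.0], [-0.5, -0.8], [-0.7, -2.2]]
('side', 'scene', 'wrist') [ 0.5445 -0.138 ] -12.05 [[0.6, -1.4], [0.6, -1.0], [-0.3, -1.8], [0.9, -0.5], [1.9, -1.3], [-0.3, -0.0], [-1.1, -2.4], [-0.7, -4.5], [-1.6, 1.8], [0.1, 1.8], [-0.6, -0.0], [-1.0, 8.7]]
```

View pics/w1c.png

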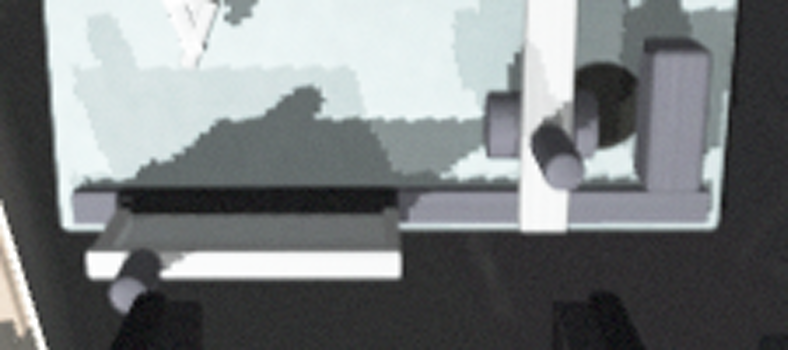

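Emit:
arm_command --rows '[0.05,0.052,-0.05,-0.05,0,0.05,0.052,-0.05,-0.12,0,0.05,0.052,-0.05,-0.2,0,0.05,0.052,-0.05,-0.2,0,0.05,0.052,-0.05,-0.2,0,0.05,0.052,-0.05,-0.2,0,0.05,0.052,-0.05,-0.2,0]'

```text
t: 4.05
eef_pos: [0.5501, -0.2423, 0.1456]
tcp_rot: [-90.1, 0.2, -11.7]
ft_force: [-0.2, 0.7, -0.5]
opening: 0.0501
```

```bash
python3 - <<'E'
from h import *
s=robot.read_state(); print(s['eef_pos'],s['tcp_rot'])
c,im=snap('wrist','w2.png'); np.savez('w2.npz',**c)
R=Ro.from_euler('xyz',s['tcp_rot'],degrees=True).as_matrix()
for d in (.006,.025,.044): print(d,proj(c,s['eef_pos']+R@[0,d,0]).round(1), proj(c,s['eef_pos']+R@[0.025,d,0]).round(1))
for q in spotter.regions_of('striker_knob','wrist')[:2]: print(q['confidence'],q['point'])
E
```

```text
[ 0.55007582 -0.24230184  0.14562752] [-90.11058506   0.22506218 -11.73315789]
0.006 [[319.6 315.2]] [[374.9 315.2]]
0.025 [[319.8 296.7]] [[369.4 296.7]]
0.044 [[320.  281.7]] [[365.  281.7]]
0.89 [181.8, 328.4]
```

View pics/w2.png

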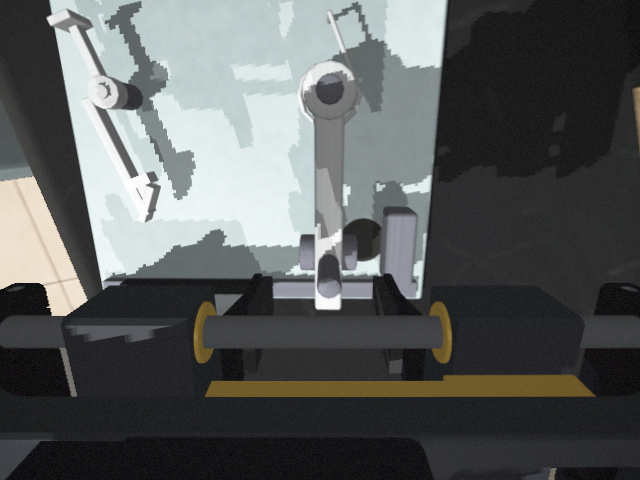

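```bash
python3 - <<'E'
from h import *
c=dict(np.load('w2.npz')); print(at_z(c,[329,289],.106))
im=cv2.imread('pics/w2.png')[230:315,260:400]; g=im.max(2)
print(g[270-230:312-230:3,310-260:350-260:2])
print('tab etc', at_z(c,[62,15],.054), at_z(c,[150,212],.046),'arm far end',at_z(c,[328,308],.064))
for q in ([103,280],[416,298]): print(at_z(c,q,.012))
E
```

```text
[ 0.55422512 -0.24572262  0.106     ]
[[216 205 195 238  91  63  62  59  64  64  60  61  58  58  62 174 188 186
  178 179]
 [235 229 224 235  82  67  62  59  59  64  61  61  61  59  61 136 180 222
  222 219]
 [108 114 137 234  74  68  63  58  62  63  62  61  59  61  61 104 112 121
  113 110]
 [ 67  67 112 226  73  69  76  78  85  90  90  84  78  63  59  80  77  71
   68  69]
 [123 122 139 222  85 106 108 109 125 129 138 145 144 137  87  73 113 113
  113 112]
 [172 167 180 212 126 172 170 163 162 157 154 152 151 146 141  82 158 170
  169 168]
 [161 162 172 231 158 177 181 174 169 163 160 160 158 151 148 125 152 165
  164 164]
 [162 161 172 243 157 176 178 171 170 164 166 161 159 159 145 132 158 160
  164 164]
 [167 167 173 244 248 210 169 172 168 167 166 164 165 162 211 182 162 163
  162 161]
 [207 200 204 243 249 249 246 212 180 165 177 198 215 245 249 192 194 196
  196 196]
 [ 51  48 100 242 249 248 251 251 250 249 250 251 250 250 248 179  52  46
   46  48]
 [ 52  49  96 243 249 249 251 251 250 250 250 251 250 250 248 178  49  49
   46  49]
 [ 53  49  70 244 249 248 251 251 250 250 250 251 250 249 247 172  45  46
   47  45]
 [ 56  56  54  95 157 153 155 171 168 184 186 189 187 184 174  85  52  48
   49  52]]
tab etc [ 0.43386355 -0.07045239  0.054     ] [ 0.44049152 -0.19158667  0.046     ] arm far end [ 0.54755132 -0.27850775  0.064     ]
[ 0.36401377 -0.24231013  0.012     ]
[ 0.61729328 -0.31112366  0.012     ]
```

Emit:
arm_command --rows '[0.05,0.003,-0.004,-0.015,0,0.05,0.003,-0.004,-0.03,0,0.05,0.003,-0.004,-0.046,0,0.05,0.003,-0.004,-0.046,0,0.05,0.003,-0.004,-0.046,0]'

```text
t: 4.57
eef_pos: [0.5557, -0.2476, 0.1058]
tcp_rot: [-90.1, -0.3, -11.7]
ft_force: [0.2, 0.8, 0.5]
opening: 0.0503
```

Emit:
arm_command --rows '[0.01,0,0,0,0,0.01,0,0,0,0,0.01,0,0,0,0,0.01,0,0,0,0,0.01,0,0,0,0,0.01,0,0,0,0]' --squeeze 12

```text
t: 5.07
eef_pos: [0.5552, -0.2476, 0.1059]
tcp_rot: [-90.1, -0.2, -11.7]
ft_force: [-11.2, 2.6, 9.4]
opening: 0.0181
```

Emit:
arm_command --rows '[0.01,-0.003,0.0005,0,0,0.01,-0.003,0.0005,0,0,0.01,-0.003,0.0005,0,0,0.01,-0.003,0.0005,0,0,0.01,-0.003,0.0005,0,0]'

```text
t: 5.48
eef_pos: [0.5523, -0.2471, 0.1058]
tcp_rot: [-90.1, -0.2, -11.7]
ft_force: [1.0, -0.6, -1.6]
opening: 0.0132
```

```bash
cat > arc.py <<'E'
import numpy as np,sys
piv=np.array([.574,-.1444]); 
def k(q): a=np.radians(-102.05)-q; return piv+.105*np.array([np.cos(a),np.sin(a)])
def q_of(x,y): return np.radians(-102.05)-(np.arctan2(y-piv[1],x-piv[0])-(2*np.pi if y>piv[1] else 0))
if __name__=="__main__":
    x,y=map(float,sys.argv[1:3]); q0=q_of(x,y); print('q now',q0,'r',np.hypot(*(np.array([x,y])-piv)))
    for q in map(float,sys.argv[3:]): d=k(q)-[x,y]; print(q,d.round(4),'roll',round(q0-q,3))
E
python3 arc.py .5523 -.2471 .05 .1 .15 .2 .25 .3 .35 .4 .45 .5 .55 .6
```

```text
q now -0.002079968974166846 r 0.10496751878557478
0.05 [-0.0053  0.0012] roll -0.052
0.1 [-0.0104  0.0027] roll -0.102
0.15 [-0.0153  0.0044] roll -0.152
0.2 [-0.0202  0.0064] roll -0.202
0.25 [-0.0249  0.0086] roll -0.252
0.3 [-0.0296  0.0111] roll -0.302
0.35 [-0.0341  0.0138] roll -0.352
0.4 [-0.0385  0.0167] roll -0.402
0.45 [-0.0427  0.0198] roll -0.452
0.5 [-0.0468  0.0231] roll -0.502
0.55 [-0.0507  0.0266] roll -0.552
0.6 [-0.0544  0.0303] roll -0.602
```

Emit:
arm_command --rows '[0.005,-0.0053,0.0012,0,-0.05,0.005,-0.0104,0.0027,0,-0.1,0.005,-0.0153,0.0044,0,-0.15,0.005,-0.0202,0.0064,0,-0.2,0.005,-0.0249,0.0086,0,-0.25,0.005,-0.0296,0.0111,0,-0.3,0.005,-0.0341,0.0138,0,-0.35,0.005,-0.0385,0.0167,0,-0.4,0.005,-0.0427,0.0198,0,-0.45,0.005,-0.0468,0.0231,0,-0.5,0.005,-0.0507,0.0266,0,-0.55,0.005,-0.0544,0.0303,0,-0.6]' --squeeze 25

```text
t: 6.48
eef_pos: [0.498, -0.2171, 0.1059]
tcp_rot: [-90.1, -0.3, -46.3]
ft_force: [3.3, -2.4, -4.9]
opening: 0.0127
```

```bash
python3 -c "
from station import robot; from arc import *
s=robot.read_state(); print(s['eef_pos'],s['ft_force'],s['tcp_rot'],s['opening'])
x,y=s['eef_pos'][:2]; print(q_of(x,y),np.hypot(*(np.array([x,y])-piv)))
for q in np.arange(.65,1.14,.05): print(round(q,2),(k(q)-[x,y]).round(4))
"
```

```text
[ 0.49801956 -0.21706506  0.10585203] [ 3.34679128 -2.37638577 -4.90937666] [-90.12076998  -0.26739743 -46.25705691] 0.012749373636737314
0.5973862580820295 0.10513438200132931
0.65 [-0.0036  0.0042]
0.7 [-0.0069  0.0082]
0.75 [-0.0101  0.0125]
0.8 [-0.013   0.0168]
0.85 [-0.0156  0.0214]
0.9 [-0.0181  0.026 ]
0.95 [-0.0203  0.0308]
1.0 [-0.0223  0.0356]
1.05 [-0.024   0.0406]
1.1 [-0.0255  0.0456]
```

Emit:
arm_command --rows '[0.005,-0.0036,0.0042,0,-0.05,0.005,-0.0069,0.0082,0,-0.1,0.005,-0.0101,0.0125,0,-0.15,0.005,-0.013,0.0168,0,-0.2,0.005,-0.0156,0.0214,0,-0.25,0.005,-0.0181,0.026,0,-0.3,0.005,-0.0203,0.0308,0,-0.35,0.005,-0.0223,0.0356,0,-0.4,0.005,-0.024,0.0406,0,-0.45,0.005,-0.0255,0.0456,0,-0.5,0.005,-0.0255,0.0456,0,-0.5]'

```text
t: 7.4
eef_pos: [0.4723, -0.1717, 0.1058]
tcp_rot: [-90.1, -0.3, -75.0]
ft_force: [1.1, -5.3, -5.0]
opening: 0.0134
```

```bash
cat > st.py <<'E'
from station import robot; from arc import *
s=robot.read_state(); print(s['eef_pos'],s['ft_force'],s['tcp_rot'],s['opening'])
x,y=s['eef_pos'][:2]; q=q_of(x,y); print('q',q,'r',np.hypot(*(np.array([x,y])-piv)))
a=np.radians(-102.05)-q; f=s['ft_force'][:2]; print('radial',f@[np.cos(a),np.sin(a)],'forward(spring)',f@[-np.sin(a),np.cos(a)])
for q in map(float,sys.argv[1:]): print(round(q,2),(k(q)-[x,y]).round(4))
E
python3 st.py 1.13 1.16 1.19 1.22 1.25 1.28 1.31 1.33
```

```text
[ 0.47231173 -0.17171639  0.10582536] [ 1.06498775 -5.27334874 -5.04482676] [-90.14537193  -0.33960546 -75.03626453] 0.013447409764176865
q 1.0980508901030734 r 0.10529335108473258
radial 0.3395473102555011 forward(spring) 5.369088694620558
1.13 [-0.0005  0.0033]
1.16 [-0.0012  0.0064]
1.19 [-0.0018  0.0095]
1.22 [-0.0023  0.0126]
1.25 [-0.0027  0.0157]
1.28 [-0.003   0.0189]
1.31 [-0.0032  0.022 ]
1.33 [-0.0033  0.0241]
```

Emit:
arm_command --rows '[0.005,-0.0005,0.0033,0,-0.03,0.005,-0.0012,0.0064,0,-0.06,0.005,-0.0018,0.0095,0,-0.09,0.005,-0.0023,0.0126,0,-0.12,0.005,-0.0027,0.0157,0,-0.15,0.005,-0.003,0.0189,0,-0.18,0.005,-0.0032,0.022,0,-0.21,0.005,-0.0033,0.0241,0,-0.23,0.005,-0.0033,0.0241,0,-0.23,0.005,-0.0033,0.0241,0,-0.23]'

```text
t: 8.23
eef_pos: [0.4687, -0.1487, 0.1058]
tcp_rot: [-90.2, -0.4, -88.2]
ft_force: [-0.0, -5.8, -4.9]
opening: 0.0135
```

```bash
python3 st.py 1.31 1.29 1.27 1.25 1.24 1.23 1.22 1.21 1.2 1.19
```

```text
[ 0.46867401 -0.14871873  0.1058254 ] [-0.03466986 -5.84490103 -4.88105443] [-90.16271787  -0.41784038 -88.16373513] 0.013505580094624544
q 1.3195036667353073 r 0.10541449440971504
radial 0.2741005987636305 forward(spring) 5.838573358596482
1.31 [ 0.0005 -0.001 ]
1.29 [ 0.0006 -0.0031]
1.27 [ 0.0008 -0.0052]
1.25 [ 0.001  -0.0073]
1.24 [ 0.0011 -0.0083]
1.23 [ 0.0012 -0.0093]
1.22 [ 0.0014 -0.0104]
1.21 [ 0.0015 -0.0114]
1.2 [ 0.0017 -0.0125]
1.19 [ 0.0018 -0.0135]
```

Emit:
arm_command --rows '[0.005,0.0001,-0.001,0,0.01,0.005,0.0002,-0.0031,0,0.03,0.005,0.0004,-0.0052,0,0.05,0.005,0.0006,-0.0073,0,0.07,0.005,0.0008,-0.0093,0,0.09,0.005,0.001,-0.0104,0,0.1,0.005,0.001,-0.0104,0,0.1,0.005,0.001,-0.0104,0,0.1]'

```text
t: 8.9
eef_pos: [0.4696, -0.1588, 0.1058]
tcp_rot: [-90.2, -0.4, -82.4]
ft_force: [-0.7, 0.6, -1.1]
opening: 0.013
```

```bash
python3 st.py 1.21 1.2 1.19
```

```text
[ 0.46959464 -0.15879677  0.10578798] [-0.69047789  0.59785113 -1.09347888] [-90.18035091  -0.37511062 -82.41390735] 0.013007426208660527
q 1.2234552599737827 r 0.10539329522217207
radial 0.6023387666496511 forward(spring) -0.6865666058226784
1.21 [ 0.0006 -0.0013]
1.2 [ 0.0008 -0.0024]
1.19 [ 0.0009 -0.0034]
```

Emit:
arm_command --rows '[0.018,0,0,0,0,0.025,0,0,0,0,0.04,0,0,0,0,0.045,0,0,0,0,0.045,0,0,0,0,0.045,0,0,0.03,0,0.045,0,0,0.06,0,0.045,0,0,0.1,0,0.045,0,0,0.14,0,0.045,0,0,0.18,0]'

```text
t: 9.73
eef_pos: [0.4692, -0.1599, 0.2871]
tcp_rot: [-90.2, -0.4, -82.5]
ft_force: [0.8, 2.1, 0.3]
opening: 0.0444
```

```bash
python3 - <<'E'
from h import *
s=robot.read_state(); print(s['eef_pos'],s['tcp_rot'],s['qpos'])
for n in ['side','scene']:
    c,im=snap(n,n+'1.png')
    for k in ['striker_knob','vial']:
        for q in spotter.regions_of(k,n)[:2]: print(n,k,q['confidence'],q['point'])
a=cv2.imread('pics/side1.png')[225:415,215:435]; b=cv2.imread('pics/scene1.png')[225:415,265:485]
cv2.imwrite('pics/c1.png',cv2.resize(np.hstack([a,b]),(800,345),interpolation=3))
E
```

```text
[ 0.46916115 -0.15988488  0.28714998] [-90.22324842  -0.44492036 -82.5488486 ] [-61.8851421   -4.72471103  73.67561777 101.87646942   5.11225842
  79.55994019 -71.74608814]
side striker_knob 0.66 [331.6, 335.2]
scene striker_knob 0.82 [312.8, 365.0]
scene vial 0.64 [277.9, 232.2]
```

View pics/c1.png

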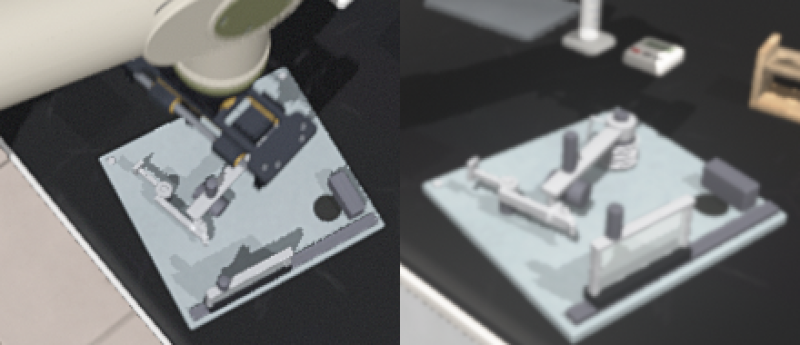

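Emit:
arm_command --rows '[0.05,-0.053,0.28,-0.037,0.91,0.05,-0.053,0.28,-0.037,0.91,0.05,-0.053,0.28,-0.037,0.91,0.05,-0.053,0.28,-0.037,0.91,0.05,-0.053,0.28,-0.037,0.91,0.05,-0.053,0.28,-0.037,0.91,0.05,-0.053,0.28,-0.037,0.91,0.05,-0.053,0.28,-0.037,0.91,0.05,-0.053,0.28,-0.037,0.91,0.05,-0.053,0.28,-0.037,0.91]'

```text
t: 10.87
eef_pos: [0.4158, 0.1208, 0.2467]
tcp_rot: [-90.5, -0.4, -30.4]
ft_force: [-0.0, -0.6, -0.3]
opening: 0.0498
```

```bash
python3 - <<'E'
from h import *
s=robot.read_state(); print(s['eef_pos'],s['tcp_rot'])
c,im=snap('wrist','w3.png'); np.savez('w3.npz',**c)
for k in ['vial','bottle']:
  for q in spotter.regions_of(k,'wrist')[:2]:
    ys,xs=np.where(q['region']); print(k,q['confidence'],q['point'],xs.min(),xs.max(),ys.min(),ys.max())
    print(at_z(c,q['point'][::-1],.0215 if k=='vial' else .04))
print(proj(c,[[.4428,.1669,.043],[.4428,.1669,0]]))
E
```

```text
[0.41581758 0.12084307 0.24665397] [-90.4608848   -0.36475558 -30.36033994]
vial 0.96 [160.4, 319.4] 308 329 150 172
[0.44182181 0.16652041 0.0215    ]
bottle 0.67 [51.1, 318.9] 294 342 22 84
[0.48996336 0.2491606  0.04      ]
[[320.06755205 161.22812234]
 [320.02751238 158.08765796]]
```

View pics/w3.png

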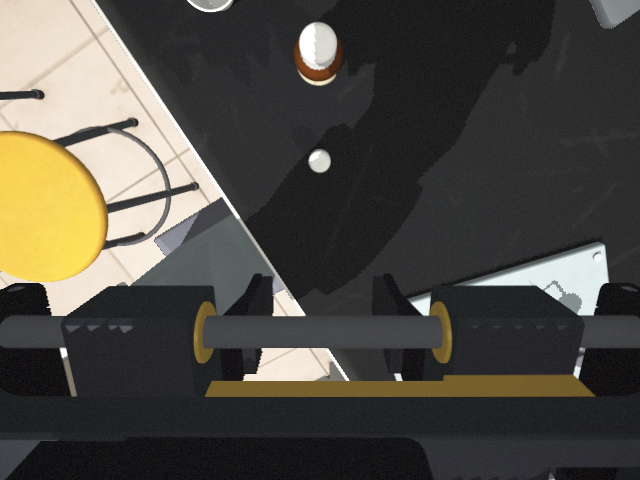

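Emit:
arm_command --rows '[0.05,0.026,0.0455,-0.04,0,0.05,0.026,0.0455,-0.08,0,0.05,0.026,0.0455,-0.12,0,0.05,0.026,0.0455,-0.145,0,0.05,0.026,0.0455,-0.17,0,0.05,0.026,0.0455,-0.19,0,0.05,0.026,0.0455,-0.2,0,0.05,0.026,0.0455,-0.209,0,0.05,0.026,0.0455,-0.209,0,0.05,0.026,0.0455,-0.209,0,0.05,0.026,0.0455,-0.209,0]'

```text
t: 11.93
eef_pos: [0.4432, 0.1662, 0.0397]
tcp_rot: [-90.2, -0.4, -30.5]
ft_force: [0.5, 0.3, 1.3]
opening: 0.0498
```

Emit:
arm_command --rows '[0.035,0,0,0,0,0.028,0,0,0,0,0.024,0,0,0,0,0.015,0,0,0,0,0.015,0,0,0,0,0.015,0,0,0,0,0.015,0,0,0,0]' --squeeze 12

```text
t: 12.52
eef_pos: [0.4432, 0.1663, 0.0397]
tcp_rot: [-90.2, -0.4, -30.5]
ft_force: [-1.0, 0.3, 2.4]
opening: 0.0215
```

Emit:
arm_command --rows '[0.015,0,0,0.03,0,0.015,0,0,0.06,0,0.015,0,0,0.1,0,0.015,0,0,0.14,-0.05,0.015,0.01,-0.03,0.16,-0.15,0.015,0.02,-0.06,0.16,-0.25,0.015,0.03,-0.09,0.16,-0.35,0.015,0.04,-0.12,0.16,-0.45,0.015,0.05,-0.15,0.16,-0.55,0.015,0.06,-0.18,0.16,-0.65,0.015,0.07,-0.21,0.16,-0.75,0.015,0.08,-0.24,0.16,-0.85]' --squeeze 15

```text
t: 13.52
eef_pos: [0.5235, -0.0749, 0.1995]
tcp_rot: [-90.2, -0.4, -79.4]
ft_force: [0.3, 0.8, 1.0]
opening: 0.0218
```

Emit:
arm_command --rows '[0.015,0.01,-0.03,0,-0.08,0.015,0.02,-0.06,0,-0.16,0.015,0.03,-0.09,0,-0.24,0.015,0.04,-0.12,0,-0.32,0.015,0.05,-0.15,0,-0.395,0.015,0.056,-0.17,-0.01,-0.395,0.015,0.056,-0.178,-0.03,-0.395,0.015,0.056,-0.178,-0.05,-0.395,0.015,0.056,-0.178,-0.05,-0.395,0.015,0.056,-0.178,-0.05,-0.395]'

```text
t: 14.35
eef_pos: [0.5791, -0.2526, 0.1489]
tcp_rot: [-90.3, -0.4, -102.0]
ft_force: [0.3, -0.0, 0.0]
opening: 0.0217
```

```bash
python3 - <<'E'
from h import *
s=robot.read_state(); print(s['eef_pos'],s['tcp_rot'],s['ft_force'],s['qpos'][6])
ims=[]
sp=np.array([.5794,-.2529,.012])
for n in ['wrist','scene','side']:
    c,im=snap(n,n+'2.png'); print(n,proj(c,[sp,sp+[0,0,.043]]))
    im=im[:,:,::-1].copy()
    if n=='wrist': a=im[100:400,170:470]; ims.append(cv2.resize(a,(400,400)))
    else:
        u,v=proj(c,sp)[0].astype(int); a=im[v-50:v+50,u-50:u+50]; ims.append(cv2.resize(a,(400,400),interpolation=3)); 
        print('crop',u-50,v-50)
    if n!='side': pass
cv2.imwrite('pics/h2.png',cv2.resize(np.hstack(ims),(798,266),interpolation=cv2.INTER_AREA))
E
```

```text
[ 0.57907542 -0.25255802  0.14886883] [ -90.31046048   -0.35594974 -102.04610914] [ 0.26987216 -0.01205378  0.00682751] -58.02246575814384
wrist [[323.27997399 234.34000235]
 [323.86399026 251.40196895]]
scene [[435.46314631 337.65970157]
 [438.49337164 317.94275764]]
crop 385 287
side [[395.024264   338.64534007]
 [397.3066138  332.52726982]]
crop 345 288
```

View pics/h2.png

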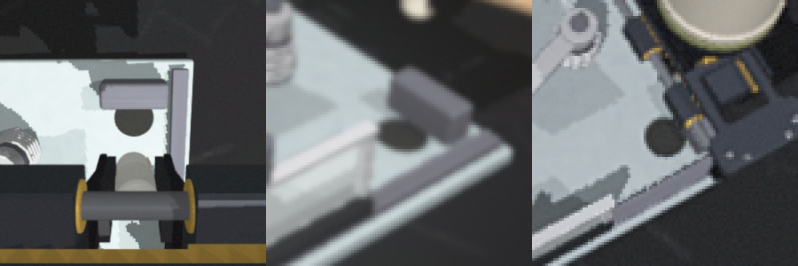

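Emit:
arm_command --rows '[0.015,0,0,-0.03,0,0.015,0,0,-0.06,0,0.015,0,0,-0.075,0,0.015,0,0,-0.085,0,0.015,0,0,-0.09,0,0.015,0,0,-0.093,0,0.015,0,0,-0.096,0,0.015,0,0,-0.096,0,0.015,0,0,-0.096,0,0.015,0,0,-0.096,0]'

```text
t: 15.33
eef_pos: [0.5806, -0.2529, 0.0555]
tcp_rot: [-90.0, -0.4, -102.0]
ft_force: [-0.4, 0.3, 0.5]
opening: 0.0216
```

Emit:
arm_command --rows '[0.015,-0.001,0,-0.001,0,0.015,-0.001,0,-0.002,0,0.015,-0.001,0,-0.003,0,0.015,-0.001,0,-0.004,0,0.015,-0.001,0,-0.004,0,0.015,-0.001,0,-0.004,0]'

```text
t: 15.83
eef_pos: [0.5797, -0.2528, 0.0516]
tcp_rot: [-90.0, -0.4, -102.0]
ft_force: [-0.3, 0.9, 2.0]
opening: 0.0213
```

Emit:
arm_command --rows '[0.023,0,0,0,0,0.026,0,0,0,0,0.03,0,0,0,0,0.033,0,0,0,0,0.033,0,0,0,0,0.033,0,0,0.01,0,0.033,0,0,0.03,0,0.033,0,0,0.06,0,0.033,0,0,0.1,0,0.033,0,0,0.12,0,0.033,0,0,0.12,0,0.033,0,0,0.12,0]'

```text
t: 16.83
eef_pos: [0.5802, -0.2531, 0.1733]
tcp_rot: [-89.9, -0.4, -102.0]
ft_force: [0.5, -0.6, -1.4]
opening: 0.0325
```

```bash
python3 - <<'E'
from h import *
s=robot.read_state(); print(s['eef_pos'],s['tcp_rot'],s['ft_force'])
ims=[]
for n in ['wrist','scene']:
    c,im=snap(n,n+'3.png')
    for k in ['vial','guard_knob']:
      for q in spotter.regions_of(k,n)[:1]: print(n,k,q['confidence'],q['point'], at_z(c,q['point'][::-1],.034 if k=='vial' else .09))
a=cv2.imread('pics/wrist3.png')[60:360,100:500]; b=cv2.imread('pics/scene3.png')[260:420,265:485]
cv2.imwrite('pics/h3.png',np.hstack([cv2.resize(a,(380,285)),cv2.resize(b,(392,285),interpolation=3)]))
E
```

```text
[ 0.58018487 -0.25312075  0.17325932] [ -89.89024943   -0.35399761 -101.98534346] [ 0.47936427 -0.60985263 -1.40175639]
wrist vial 0.8 [239.7, 321.9] [ 0.57661774 -0.2515056   0.034     ]
wrist guard_knob 0.76 [370.0, 358.0] [ 0.48998372 -0.25981044  0.09      ]
scene vial 0.68 [327.7, 436.2] [ 0.57841342 -0.25188716  0.034     ]
scene guard_knob 0.89 [359.3, 391.4] [ 0.39846162 -0.27747995  0.09      ]
```

View pics/h3.png

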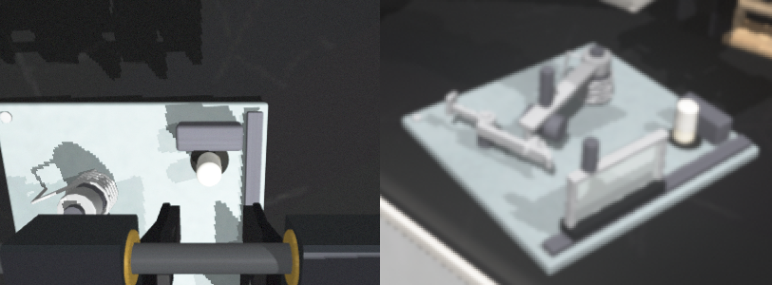

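```bash
python3 - <<'E'
from h import *
c=dict(np.load('w1.npz')); print(at_z(c,[251.3,273.4],.112),'striker',at_z(c,[376.4,238.6],.106))
E
```

```text
[ 0.40701704 -0.2532376   0.112     ] striker [ 0.55440732 -0.24385895  0.106     ]
```

Emit:
arm_command --rows '[0.045,-0.02,0,0.02,0.12,0.045,-0.04,0,0.02,0.24,0.045,-0.06,0,0.02,0.36,0.045,-0.08,0,0.02,0.48,0.045,-0.1,0,0.02,0.6,0.045,-0.12,0,0.02,0.72,0.045,-0.14,0,0.02,0.84,0.045,-0.16,0,0.02,0.96,0.045,-0.173,-0.001,0.02,1.08,0.045,-0.173,-0.001,0.02,1.2,0.045,-0.173,-0.001,0.02,1.32,0.045,-0.173,-0.001,0.02,1.44]'

```text
t: 18.13
eef_pos: [0.4059, -0.2534, 0.1905]
tcp_rot: [-90.1, -0.4, -19.2]
ft_force: [-0.7, 0.3, -0.5]
opening: 0.0449
```

Emit:
arm_command --rows '[0.045,0,0,0,0.13,0.045,0,0,-0.03,0.13,0.045,0,0,-0.04,0.13,0.045,0,0,-0.04,0.13,0.045,0,0,-0.04,0.13]'

```text
t: 18.55
eef_pos: [0.4054, -0.2536, 0.1504]
tcp_rot: [-90.1, -0.3, -11.8]
ft_force: [0.4, 0.6, 1.4]
opening: 0.045
```

```bash
python3 - <<'E'
from h import *
s=robot.read_state(); print(s['eef_pos'],s['tcp_rot'],s['ft_force'])
c,im=snap('wrist','w4.png'); np.savez('w4.npz',**c)
print(proj(c,[[.4073,-.2539,.112]]))
for q in spotter.regions_of('guard_knob','wrist')[:1]: print(q['confidence'],q['point'])
cv2.imwrite('pics/w4c.png',cv2.resize(im[150:400,200:440,::-1],None,fx=2.2,fy=2.2))
E
```

```text
[ 0.40538013 -0.25361877  0.15036076] [-90.11007174  -0.26266108 -11.76035421] [0.3543749  0.56357503 1.38435652]
[[323.2436082  285.51664607]]
0.56 [253.9, 367.4]
```

View pics/w4c.png

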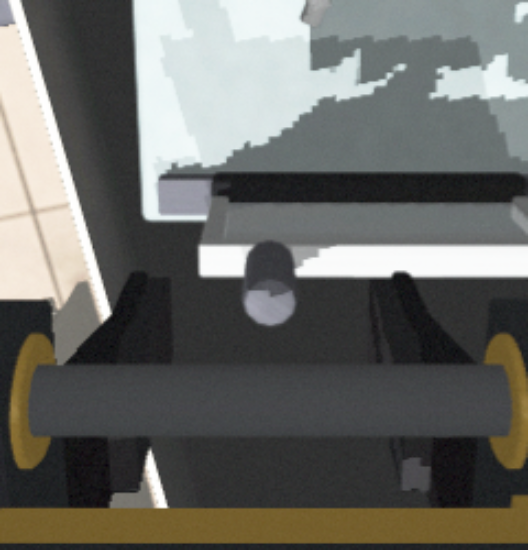

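Emit:
arm_command --rows '[0.045,0,-0.0025,-0.015,0,0.045,0,-0.0025,-0.028,0,0.045,0,-0.0025,-0.036,0,0.045,0,-0.0025,-0.036,0,0.045,0,-0.0025,-0.036,0,0.045,0,-0.0025,-0.036,0]'

```text
t: 19.15
eef_pos: [0.4066, -0.2565, 0.1161]
tcp_rot: [-90.1, -0.5, -11.7]
ft_force: [-0.3, -0.2, -0.2]
opening: 0.0447
```

Emit:
arm_command --rows '[0.025,0,0,0,0,0.018,0,0,0,0,0.008,0,0,0,0,0.008,0,0,0,0,0.008,0,0,0,0,0.008,0,0,0,0]' --squeeze 12

```text
t: 19.65
eef_pos: [0.4064, -0.2564, 0.1161]
tcp_rot: [-90.1, -0.4, -11.7]
ft_force: [0.2, -0.6, 1.8]
opening: 0.0135
```

Emit:
arm_command --rows '[0.008,0.01,-0.0021,0,0,0.008,0.02,-0.0043,0,0,0.008,0.03,-0.0064,0,0,0.008,0.04,-0.0085,0,0,0.008,0.05,-0.0107,0,0,0.008,0.06,-0.0128,0,0,0.008,0.07,-0.0149,0,0,0.008,0.08,-0.0171,0,0,0.008,0.09,-0.0192,0,0,0.008,0.1,-0.0213,0,0,0.008,0.11,-0.0235,0,0,0.008,0.12,-0.0256,0,0]'

```text
t: 20.65
eef_pos: [0.5265, -0.2818, 0.116]
tcp_rot: [-90.0, -0.3, -11.7]
ft_force: [-24.0, 7.8, 17.5]
opening: 0.0166
```

Emit:
arm_command --rows '[0.008,0.004,-0.0009,0,0,0.008,0.008,-0.0017,0,0,0.008,0.012,-0.0026,0,0,0.008,0.015,-0.0032,0,0,0.008,0.015,-0.0032,0,0,0.008,0.015,-0.0032,0,0]'

```text
t: 21.15
eef_pos: [0.5369, -0.2845, 0.1152]
tcp_rot: [-89.9, 0.3, -11.8]
ft_force: [-21.8, 8.8, 17.9]
opening: 0.0376
```

Emit:
arm_command --rows '[0.03,-0.006,0.0013,0,0,0.03,-0.011,0.0023,0,0,0.03,-0.011,0.0023,0,0,0.03,-0.011,0.0023,0,0,0.03,-0.011,0.0023,0.03,0,0.03,-0.011,0.0023,0.07,0,0.03,-0.011,0.0023,0.11,0,0.03,-0.071,0.013,0.13,0,0.03,-0.101,0.023,0.15,0,0.03,-0.101,0.023,0.15,0]'

```text
t: 21.98
eef_pos: [0.4344, -0.2628, 0.266]
tcp_rot: [-89.9, 0.2, -12.0]
ft_force: [-0.0, 0.2, 1.9]
opening: 0.0304
```

```bash
python3 - <<'E'
from h import *
s=robot.read_state(); print(s['eef_pos'],s['tcp_rot'],s['ft_force'])
for n in ['wrist','scene','side']:
    c,im=snap(n,n+'4.png')
    for k in ['vial','guard_knob']:
      for q in spotter.regions_of(k,n)[:1]: print(n,k,q['confidence'],q['point'], at_z(c,q['point'][::-1],.034 if k=='vial' else .09))
a=cv2.imread('pics/wrist4.png')[130:290,280:480]; b=cv2.imread('pics/scene4.png')[265:400,300:480]
cv2.imwrite('pics/h4.png',np.hstack([cv2.resize(a,(400,320),interpolation=3),cv2.resize(b,(400,320),interpolation=3)]))
E
```

```text
[ 0.43442302 -0.26277066  0.26600427] [-89.90998305   0.24138646 -11.96112358] [-0.00784411  0.23510352  1.89368927]
wrist vial 0.58 [172.9, 458.9] [ 0.58194019 -0.25175378  0.034     ]
wrist guard_knob 0.81 [214.7, 441.0] [ 0.54247733 -0.27615984  0.09      ]
scene vial 0.6 [322.2, 431.4] [ 0.58688163 -0.23723055  0.034     ]
scene guard_knob 0.67 [334.9, 445.7] [ 0.50128009 -0.30512208  0.09      ]
```

View pics/h4.png

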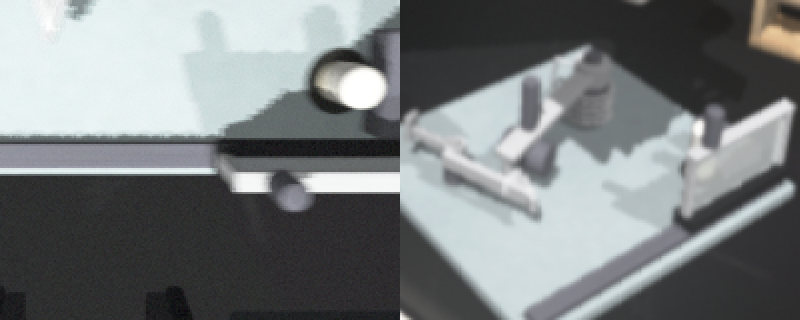

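```bash
python3 - <<'E'
from h import *
p=np.array([.5445,-.138,np.radians(-12.05)])
def loc(X): return Ro.from_euler('z',-p[2]).apply(X-[p[0],p[1],0]).round(4)
c1=dict(np.load('w1.npz'))
for n,u in [('base L0',[248.7,246]),('base R0',[328.5,246]),('rail L',[236.5,248]),('rail R',[418,248])]: print(n,loc(at_z(c1,u,.022)))
c=cal('wrist'); print('base L1',loc(at_z(c,[389,204],.022)),'knob1',loc(at_z(c,[427,226],.112)))
S=cal('scene')
print('knob scene',loc(at_z(S,[300+715/800*360-180,0],.1)) if 0 else '')
# scene crop: x=(u-400)/400*180+300, y=v/320*135+265
f=lambda u,v:[(u-400)/400*180+300,v/320*135+265]
print('sc knobtop',loc(at_z(S,f(714,108),.112)),'panel far top',loc(at_z(S,f(790,103),.083)),'plate R corner',loc(at_z(S,f(794,186),.012)))
W=lambda X: Ro.from_euler('z',p[2]).apply(X)+[p[0],p[1],0]
im=cv2.imread('pics/side4.png'); cv2.imwrite('pics/s4c.png',cv2.resize(im[285:415,310:440],None,fx=4.5,fy=4.5,interpolation=3))
E
```

```text
base L0 [-0.1308 -0.1373  0.022 ]
base R0 [-0.0202 -0.1372  0.022 ]
rail L [-0.1479 -0.1403  0.022 ]
rail R [ 0.1043 -0.1399  0.022 ]
base L1 [-0.0073 -0.1371  0.022 ] knob1 [ 0.0091 -0.1389  0.112 ]
knob scene 
sc knobtop [ 0.0099 -0.1447  0.112 ] panel far top [ 0.0983 -0.1465  0.083 ] plate R corner [ 0.1068 -0.1578  0.012 ]
```

View pics/s4c.png

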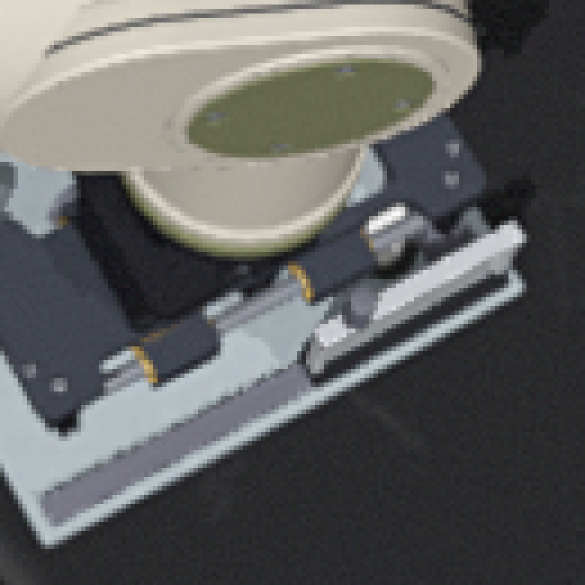

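```bash
python3 -c "
from station import ticket,robot
print(robot.read_state()['ft_force']); print(ticket.hand_in())"
```

```text
[-0.02117549  0.62513056  0.06394694]
the job is handed in; nothing more can be done
None
```

The tester is set for a shot, and I handed the job in at about 22 s of the 72 s allowed.

- **Striker:** I drew it back to about 1.32 rad and eased it forward to about 1.22 rad. The spring force on the tool fell from 5.8 N to about zero, so the hook was carrying it before I let go. Pictures after the release, after placing the vial and after closing the guard all show it cocked.
- **Vial:** It stands upright on the round spot in front of the anvil. It was released at the right height with light contact (about 2 N). The camera estimates of its position agree to within a few millimetres, apart from one final scene-camera reading. There the guard hid part of the vial and the reading was about 16 mm off. The wrist picture taken at the same time showed it still on the spot.
- **Guard:** It ran onto its stop after about 122 mm of travel. It had started roughly 17–18 mm along the rail rather than fully open, so that matches the full 140 mm. It hit the stop harder than I intended, at about 24 N sideways, and the knob forced the fingers open, so I backed off. The picture puts the guard's end within about 1 mm of the rail's end. I did not push it again to confirm.
- **Bench and arm:** I did not move or knowingly touch any bystander, though I took no separate final check of the bottle, crucible or timer. At hand-in the gripper was clear above the bench, with about zero force on it.

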